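# Shut the cassette door and slide its catch home

### The arm

A 6-joint arm with a two-finger parallel gripper is mounted at the origin on the work surface. World frame = base frame: x ahead of the robot, y to its left, z up, the work surface at z = 0. Lengths are in m, angles in rad, forces in N, time in s.
With the tool pointing down it reaches from about 0.25 to 0.775 m from the base axis. Payload 4 kg.
Tool frame: the origin (TCP) lies midway between the tips of the shut fingers; the grasp point (between the pads) lies 19 mm behind it (r.grip_point_offset is the distance from the TCP to the grasp point, in m); z points along the fingers, y is the line along which they close (so a half turn about z gives the same grasp; the last joint's range is limited). The gripper opens to 85 mm and grips with 20 to 120 N. Pads are 22 mm wide; open, the fingers measure 114 mm over their backs; the gripper's body (76 mm by 85 mm) begins 54 mm behind the grasp point. The pads swing forward as they close: fully open they stand 13 mm farther back than shut.
Start: joints at [1.095, 0.087, 1.371, -0, 1.684, -0.103], TCP at [0.2, 0.512, 0.196] pointing down, gripper open.
Joint ranges: [-3.1, 3.1], [-0.76, 2.03], [0.27, 2.55], [-1.08, 4.22], [0.17, 2.65], [-2.57, 2.57]. Speed limits (rad/s): [2.79, 2.79, 3.14, 3.14, 3.14, 3.14].

### API

Orientations are given as a unit quaternion [w, x, y, z].
In Python, from station import r gives the robot as it stands. The module is installed in compiled form; this text tells all that it offers.
- The arm moves only by the tool send_rows, never from a script. Its argument "commands" is text: rows parted by semicolons, each of 7 numbers parted by spaces: the shift along the tool's x, y, z in m, then the turn, a rotation vector about the tool's x, y, z in degrees, then the opening, from 0 (shut) to 1 (fully open). A call has 1 to 20 rows; each row is the pose to reach, as a shift and turn from the pose commanded when the call began, along the tool's axes at that moment; what a row does not reach only later rows make up. A row lasts 1/10 s, in which the tool goes at most 50 mm and 8.59 degrees, less where a joint would pass 70% of its speed; a pose out of reach is approached as far as the arm can. A call with a gripper value outside its range is refused whole. The fingers move at their own pace and stop on an object; "squeeze" is the grip in N (left out, the last holds). Time passes only in rows, so rows that repeat a pose let the fingers close. It gives the time, the measured TCP pose, the force, the opening and the grip force at its end, in the units of the state.
- r.read_state(): the state, without advancing time (a new reading comes with each control period).
- r.capture(name): name is "scene" or "side" or "wrist"; returns (picture, depth): 480x640x3 uint8, red, green, blue; 480x640 float32, m along the optical axis (not along the pixel's ray), 0 where there is no reading.
- r.camera_params(name): a dict with "fovy" (degrees; the focal length in pixels is half the picture's height over the tangent of half this angle, whatever the lens; pixels are square), "cx", "cy" (the principal point, pixels), "xyz" and "orientation" of the camera in the world; the wrist camera has in their place "mount" (4x4, takes a point from camera to tool coordinates, whose origin is the TCP and whose axes are the flange's). Camera axes: x right, y up, looking along -z (the intrinsics and any distortion apply to the point x, -y, -z); pixel columns grow to the right and rows downward; lengths in m; the calibration is good to about 2 mm. The wrist camera is an equidistant fisheye: a pixel r from the principal point sees the ray r / f radians off the axis. A picture is of the moment at which its call begins: read the wrist's pose just before it. camera_params takes no time and is no camera call.
- r.close_job(): hands the job in; it is judged then, once.
The state is a dict: "t": time; "joints": joint angles; "joint_velocities": joint speeds; "effort": joint torques, N m; "ee_pos": TCP position; "tool_rot": TCP orientation; "force": force on the tool from outside, world axes, zero at the start; "moment": the same for the moment, N m; "opening": opening from 0.0 (shut) to 1.0 (fully open); "grip_force": force on a finger pad.
Only numpy, scipy, OpenCV 4.12 (cv2) and the standard library are available. Lean on these libraries where they do the work, as an engineer would, in place of code of your own. Each camera call takes 0.05 s, during which the arm holds its last target. There are 200 camera calls.

### The job

The top-loading cassette deck on the bench has its cream door standing open. Push the door fully shut with the fingertips, and only then push the steel catch in front of it fully home so that its tongue lies over the door. Do not shove or lift the deck, leave the loose parts on and around it where they are, and finish clear of everything.

Things in the scene. Friction and masses are not known exactly. Their poses are not given: they have to be found in the camera images.
- deck: Top-loading cassette deck, aluminium, 240 (x) x 340 (y) mm, flat top 80 mm above the bench, 4 kg, standing loose on rubber feet (a level push over about 20 N may slide it). Origin: centre of its underside; z up; its -x side is the front, nearest the robot. The cassette well with the cream door is in the left (+y) half; keys and level meters on the right are flush.
- door (a joint): Angle of the cream cassette door in rad: 0 fully shut, lying flat on the deck's top; grows as it opens upward, 1.57 upright, stop at 1.75. It starts between 1.0 and 1.65. A stiff hinge (about 0.07 N m) keeps it wherever it is left; it neither springs nor falls.
- door_hinge (a point): Middle of the hinge line, along the deck's y; in the deck's frame at x +55, y +60, z +80 mm. The door is a flat panel 125 mm wide, 85 mm from hinge to free edge, its outer face 8 mm off the hinge plane: facing up when shut (8 mm above the deck's top, free edge towards the deck's front), facing the deck's rear (+x) when upright. The point turns with the door.
- door_edge (a point): Middle of the door's free edge, on the outer face, 85 mm from the hinge; turns with the door.
- catch (a joint): Travel of the steel catch in m along the deck's +x axis: 0 fully back (clear of the door), 0.028 fully home against its stop, with the tongue 16 mm over the shut door's free edge. It starts between 0 and 0.006. It stays where it is left; about 1.5 N of friction.
- catch_tab (a point): Steel catch on the deck's top before the door's middle: an upright tab 36 mm wide (y), 10 thick (x), 16 tall, with a flat tongue reaching 28 mm from it towards the door. This point is the middle of the top edge of the tab's front (-x) face, the face to push; with joint catch at 0 it is at x -80, y +60, z +96 mm in the deck's frame. The top in front of it is bare for 40 mm.
- pulley: Bystander: bronze motor pulley, 32 mm across, 26 mm tall, standing on the right half of the deck's top. Origin: centre of its underside.
- foot: Bystander: black rubber foot, 38 mm across, 16 mm tall, on the bench to the right of the deck. Origin: centre of its underside.
- nut_driver: Bystander: nut driver with a red handle, 207 mm long, 26 mm thick, lying on the bench to the left of the deck. Origin: on the bench near its middle; x along the shaft.

How it is judged:
By the outcome, as a careful person would: the job done as asked, in the order asked, and still so for the second after the job is handed in, with the robot touching nothing.
It also fails if it takes over 42 s, if anything falls off the work surface, if the arm or the gripper's body presses on something with over 40 N, if the wrist force passes 120 N, or if a joint passes its speed limit or range.

## Working session

There is one attempt and no reset: what is moved stays moved. The work goes in short steps, Python scripts to look and compute and a tool call to move; the robot and the scene stay as the last step left them, time stands still between calls to the robot, and variables do not carry over. Pictures are saved under pics/ and viewed, at most 10 in all, crops included, and the job is handed in when it is done.

Besides the shell and the picture viewer there is one more tool, called after "Call:" by a JSON object that holds its "api" and its "payload". send_rows: Moves the arm, as the interface text tells. Its arguments: {"type":"object","properties":{"commands":{"type":"string"},"squeeze":{"type":"number"}},"required":["commands"]}

```bash
mkdir -p pics
cat > h.py <<'E'
import numpy as np, cv2
from station import r
from scipy.spatial.transform import Rotation as R
def q(o): return R.from_quat([o[1],o[2],o[3],o[0]])
def world(name,dep,cp,u,v,d=None):
    f=240/np.tan(np.radians(cp['fovy'])/2)
    if d is None:
        w=dep[int(v)-1:int(v)+2,int(u)-1:int(u)+2]; d=np.median(w[w>0])
    p=np.array([(u-cp['cx'])/f*d,-(v-cp['cy'])/f*d,-d])
    return q(cp['orientation']).apply(p)+cp['xyz']
E
python3 - <<'E'
from h import *
s=r.read_state();print(s)
for n in('scene','side'):
    p,d=r.capture(n);cv2.imwrite(f'pics/{n}.png',p[:,:,::-1]);np.save(f'{n}.npy',d);cp=r.camera_params(n);print(n,cp)
E
```

```text
{'t': 0.0, 'joints': array([ 1.09487898e+00,  8.80133092e-02,  1.37229438e+00, -4.17814949e-08,
        1.68357705e+00, -1.03068498e-01]), 'joint_velocities': array([-0.0010542 , -0.00116853, -0.00050841, -0.00016878, -0.00089657,
       -0.00101153]), 'effort': array([-5.93053046e-04, -3.51861906e+01, -3.13273537e+01, -3.42490812e-04,
        1.07352107e-02, -1.14003271e-05]), 'ee_pos': array([0.20006989, 0.51169834, 0.19478698]), 'tool_rot': array([-3.27136149e-04,  1.85346348e-01,  9.82672589e-01, -1.09835866e-03]), 'force': array([0.06631912, 0.48187724, 0.33290251]), 'moment': array([ 0.00365695, -0.01026886, -0.01427333]), 'grip_force': 0.0, 'opening': 1.0003751647860917}
scene {'fovy': 51.365126974466015, 'cx': 319.2091818846454, 'cy': 241.24525961458588, 'xyz': array([1.31030317, 0.22428187, 0.72323636]), 'orientation': array([0.55534229, 0.25795222, 0.3214619 , 0.72230038])}
side {'fovy': 49.32060334983638, 'cx': 323.662632613595, 'cy': 239.6378872596719, 'xyz': array([ 0.51514126, -0.56582848,  0.83843666]), 'orientation': array([ 0.94175034,  0.33461696, -0.01622979, -0.02956989])}
```

View pics/scene.png

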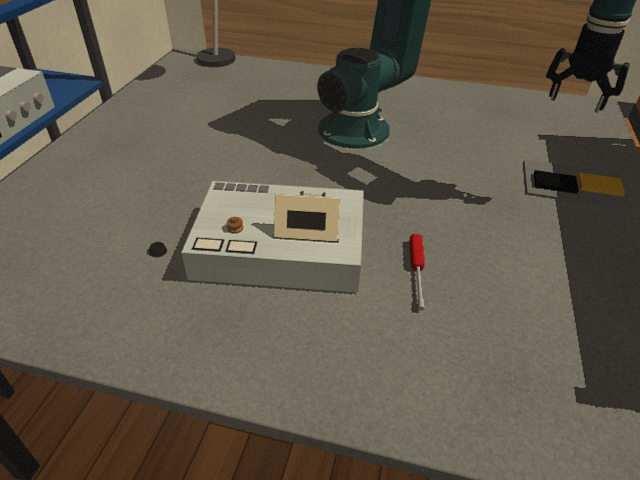

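View pics/side.png

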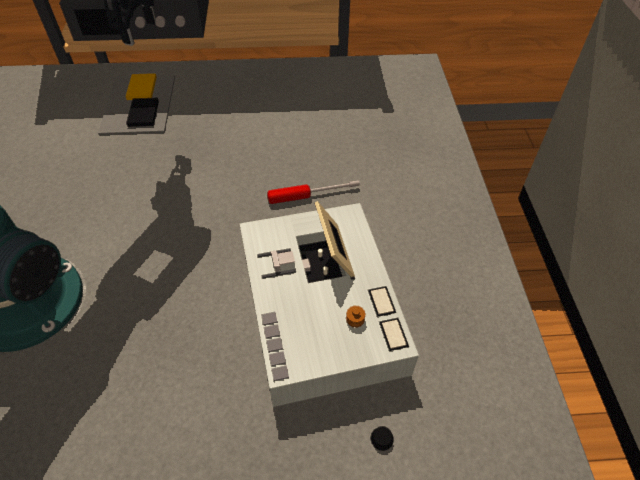

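The side view shows the deck's top corners near (241,222), (362,206), (411,358) and (273,390), the catch near (285,262), and the door nearly upright from (318,205) to (352,275). I'll enlarge both views.

Run:
```python
import cv2
a=cv2.imread('pics/side.png')[195:405,230:420];b=cv2.imread('pics/scene.png')[175:295,180:370]
cv2.imwrite('pics/c1.png',cv2.resize(a[:100,:140],None,fx=5.6,fy=5.6,interpolation=cv2.INTER_CUBIC))
from h import *
d=np.load('side.npy');cp=r.camera_params('side')
f=240/np.tan(np.radians(cp['fovy'])/2)
v,u=np.mgrid[190:410:1,225:425:1];z=d[190:410,225:425]
P=np.stack([(u-cp['cx'])/f*z,-(v-cp['cy'])/f*z,-z],-1).reshape(-1,3)
P=q(cp['orientation']).apply(P)+cp['xyz'];P=P[z.ravel()>0]
print(np.histogram(P[:,2],bins=np.arange(-.02,.2,.01)))
T=P[abs(P[:,2]-.08)<.004]
print(T[:,2].mean(),cv2.minAreaRect((T[:,:2]*1000).astype(np.float32)),cv2.boxPoints(cv2.minAreaRect((T[:,:2]*1000).astype(np.float32))))
D=P[P[:,2]>.105];print(len(D),D.min(0),D.max(0))
for uv in [(241,222),(362,206),(411,358),(273,390)]: print(uv,world('side',d,cp,*uv))
```

```text
(array([    0, 11208,  7084,   515,   601,   380,   503,  1442,   631,
       11799,  8208,   564,   150,    99,   113,   116,   111,   295,
           6,     0,     0]), array([-0.02, -0.01,  0.  ,  0.01,  0.02,  0.03,  0.04,  0.05,  0.06,
        0.07,  0.08,  0.09,  0.1 ,  0.11,  0.12,  0.13,  0.14,  0.15,
        0.16,  0.17,  0.18,  0.19]))
0.07973116576974852 ((552.411865234375, -46.49626159667969), (240.7982177734375, 344.08221435546875), 9.677046775817871) [[ 404.80673  102.85842]
 [ 462.6451  -236.32779]
 [ 700.01697 -195.85095]
 [ 642.1786   143.33527]]
815 [ 0.54948665 -0.12994324  0.10529579] [0.61034788 0.08139468 0.16141179]
(241, 222) [ 0.39754444  0.1736715  -0.00100627]
(362, 206) [6.59502626e-01 2.04132102e-01 7.99764628e-05]
(411, 358) [ 0.68798655 -0.19586754  0.07265525]
(273, 390) [ 0.46757786 -0.23417494  0.06905576]
```

View pics/c1.png

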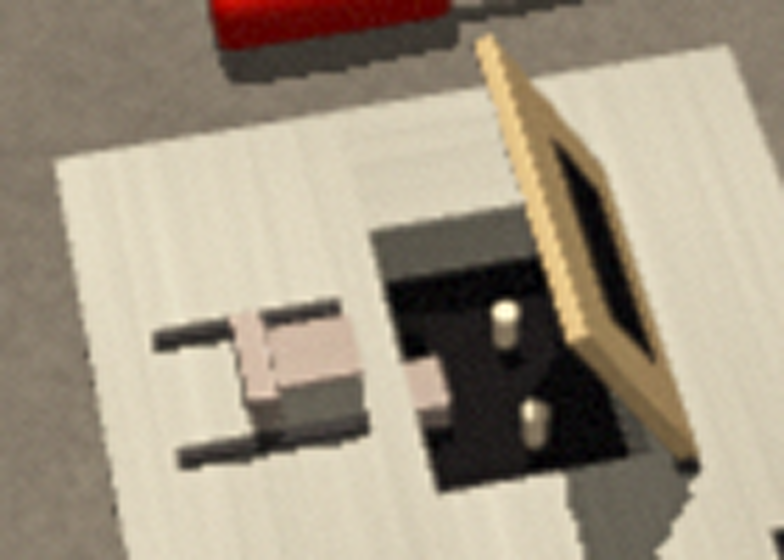

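The crop shows the door's free edge from (317,202) to (334,256) in full-picture pixels, and the catch tab's top at about (274,258). The deck fits at 240.8 x 344 mm with yaw 9.7°. Next is the door angle and the catch position in the deck frame.

```bash
cat >> h.py <<'E'
C=np.array([.5524,-.0465,0]);Y=R.from_euler('z',9.68,degrees=True)
def todeck(P): return Y.inv().apply(np.asarray(P)-C)
def fromdeck(P): return Y.apply(np.asarray(P))+C
def cloud(n,d):
    cp=r.camera_params(n);f=240/np.tan(np.radians(cp['fovy'])/2)
    v,u=np.mgrid[0:480,0:640]
    P=np.stack([(u-cp['cx'])/f*d,-(v-cp['cy'])/f*d,-d],-1).reshape(-1,3)
    return (q(cp['orientation']).apply(P)+cp['xyz'])[d.ravel()>0]
E
python3 - <<'E'
from h import *
np.set_printoptions(suppress=True,precision=1)
for n in('side','scene'):
    P=todeck(cloud(n,np.load(n+'.npy')))*1000
    D=P[(P[:,2]>100)&(P[:,2]<200)&(abs(P[:,1]-60)<75)&(abs(P[:,0])<110)]
    print(n,len(D),D.min(0),D.max(0))
    for z in range(100,170,10):
        S=D[abs(D[:,2]-z-5)<5]
        if len(S):print(z,np.percentile(S[:,0],[2,50,98]),np.percentile(S[:,1],[2,98]))
    K=P[(abs(P[:,1]-60)<30)&(P[:,0]<-30)&(P[:,0]>-115)&(P[:,2]>91)&(P[:,2]<100)]
    print('catch',np.percentile(K,[2,50,98],axis=0))
    T=P[(abs(P[:,2]-80)<4)&(P[:,0]>-150)&(P[:,0]<150)&(abs(P[:,1])<190)]
    print('top',T[:,2].mean(),cv2.minAreaRect(T[:,:2].astype(np.float32)))
    U=P[(abs(P[:,0]-20)<130)&(P[:,1]<0)&(P[:,1]>-170)&(P[:,2]>90)&(P[:,2]<115)];print('pulley',U.min(0),U.max(0))
d=todeck([0.2,0.512,.195]);print(d)
E
```

```text
side 834 [ 16.1  -4.7 100.5] [ 52.6 122.9 161.4]
100 [43.6 50.  52.5] [ -3.9 117.7]
110 [38.4 45.  47.7] [ -3.4 114.8]
120 [33.  39.5 42.6] [ -3.5 117.5]
130 [27.8 34.1 37.3] [ -3.5 114.7]
140 [22.1 28.7 31.5] [ -3.6 117.3]
150 [16.3 20.3 26.2] [ -3.  118.2]
160 [17.9 19.5 20.9] [10. 78.]
catch [[-74.4  41.3  91.1]
 [-60.1  58.4  93.5]
 [-37.8  74.3  97.4]]
top 79.73116576974853 ((0.01236724853515625, 0.0016632080078125), (344.0823059082031, 240.79812622070312), 89.99708557128906)
pulley [  23.2 -100.2   90.4] [ 56.   -0.2 114.2]
scene 2178 [ 16.4  -1.9 100. ] [ 59.6 123.2 159.7]
100 [46.  51.2 55.2] [  0.7 121.4]
110 [41.  45.8 50.6] [  1.9 120.6]
120 [35.7 40.3 44.6] [  1.5 120.3]
130 [29.9 34.9 40. ] [  1.3 120.9]
140 [24.6 29.5 34.6] [  0.7 120.7]
150 [18.6 24.8 29.1] [  0.6 120. ]
catch [[-74.6  44.5  93. ]
 [-68.3  64.6  94.7]
 [-64.   78.6  96.6]]
top 79.11429180616484 ((1.412445068359375, 0.5894012451171875), (340.6737060546875, 245.12620544433594), 89.89373779296875)
pulley [ 23.8 -97.2  90.3] [ 59.4  -0.4 112.8]
[-0.3  0.6  0.2]
```

The door stands at about 1.075 rad: the predicted edge (21.5, 158.6) matches the cloud. The catch tab's front is at x ≈ -75, so its travel is about 5 mm. I'll set up tool-frame shifts, with the pad width (22 mm) along deck x.

```bash
cat >> h.py <<'E'
def shifts(targets):
    s=r.read_state();T=q(s['tool_rot'])
    want=R.from_matrix(np.column_stack([Y.apply([-1,0,0]),Y.apply([0,1,0]),[0,0,-1]]))
    np.set_printoptions(suppress=True,precision=4)
    print('t',s['t'],'deck mm',todeck(s['ee_pos'])*1000,'F',Y.inv().apply(s['force']),'open',s['opening'])
    print('turn',(T.inv()*want).as_rotvec(degrees=True))
    for t in targets: print(t,T.inv().apply(fromdeck(np.array(t)/1000)-s['ee_pos']))
E
python3 -c "
from h import *
shifts([[70,60,230]])"
```

```text
t 0.1 deck mm [-253.4482  609.5362  194.9142] F [0.3833 0.4426 0.7317] open 1.0040712033841142
turn [ -0.1126  -0.0445 -31.0385]
[70, 60, 230] [-0.5605 -0.3042 -0.0346]
```

Call:
{"api": "send_rows", "payload": {"commands": "0 0 -0.05 0 0 0 0; 0 0 -0.05 0 0 -6 0; -0.045 -0.024 -0.05 0 0 -10 0; -0.09 -0.048 -0.05 0 0 -15 0; -0.135 -0.073 -0.05 0 0 -20 0; -0.18 -0.097 -0.05 0 0 -25 0; -0.225 -0.122 -0.05 0 0 -31 0; -0.27 -0.146 -0.05 0 0 -31 0; -0.315 -0.17 -0.05 0 0 -31 0; -0.36 -0.195 -0.05 0 0 -31 0; -0.405 -0.22 -0.05 0 0 -31 0; -0.45 -0.244 -0.05 0 0 -31 0; -0.495 -0.268 -0.045 0 0 -31 0; -0.54 -0.293 -0.04 0 0 -31 0; -0.56 -0.304 -0.035 0 0 -31 0; -0.56 -0.304 -0.035 0 0 -31 0; -0.56 -0.304 -0.035 0 0 -31 0; -0.56 -0.304 -0.035 0 0 -31 0; -0.56 -0.304 -0.035 0 0 -31 0"}}

```text
t: 2.0
ee_pos: [0.6107, 0.0265, 0.2319]
tool_rot: [0.001, -0.085, 0.996, 0.0]
force: [0.2, -0.1, -0.0]
opening: 0.001
grip_force: 0.0
```

Run:
```python
from h import *
def tgt(th,rho=66,h=11,pen=0):
    return [55-rho*np.cos(th)+8*np.sin(th)+h-pen*np.sin(th),60,80+rho*np.sin(th)+8*np.cos(th)-pen*np.cos(th)]
shifts([[65,60,155]]+[[round(float(a),1) for a in tgt(t)] for t in (1.15,1.05,.9,.75,.6,.45,.3,.15,.05,0)])
p,d=r.capture('side');cv2.imwrite('pics/s2.png',p[170:320,220:440,::-1].repeat(3,0).repeat(3,1))
```

```text
t 2.0 deck mm [ 69.7053  62.1793 231.866 ] F [ 0.1493 -0.0801 -0.0234] open 0.001336349719921061
turn [0.005  0.0654 0.0712]
[65, 60, 155] [ 0.0048 -0.0022  0.0769]
[46.3, 60.0, 143.5] [ 0.0235 -0.0022  0.0883]
[40.1, 60.0, 141.2] [ 0.0297 -0.0022  0.0906]
[31.2, 60.0, 136.7] [ 0.0386 -0.0021  0.0951]
[23.2, 60.0, 130.8] [ 0.0466 -0.0021  0.101 ]
[16.0, 60.0, 123.9] [ 0.0538 -0.0021  0.1079]
[10.1, 60.0, 115.9] [ 0.0597 -0.0021  0.1159]
[5.3, 60.0, 107.1] [ 0.0646 -0.0021  0.1247]
[1.9, 60.0, 97.8] [ 0.068  -0.0021  0.134 ]
[0.5, 60.0, 91.3] [ 0.0694 -0.0021  0.1405]
[0.0, 60.0, 88.0] [ 0.0699 -0.0021  0.1438]
```

View pics/s2.png

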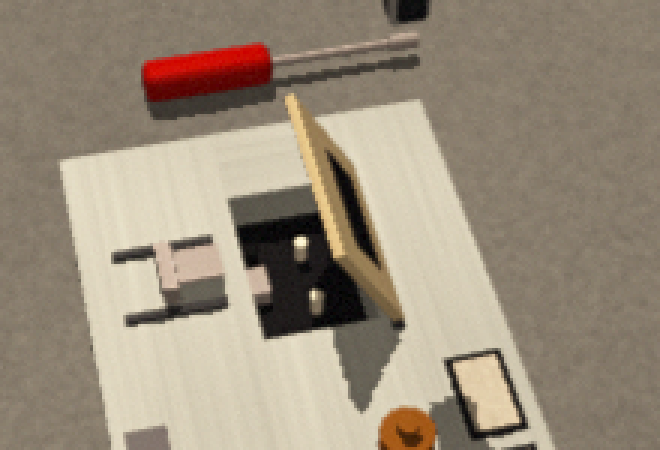

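The door, catch and nut driver have not moved, and the fingertips are above and behind the door (top edge of the crop). Now I'll follow the door's arc.

Call:
{"api": "send_rows", "payload": {"commands": "0.005 -0.002 0.04 0 0 0 0; 0.005 -0.002 0.077 0 0 0 0; 0.012 -0.002 0.084 0 0 0 0; 0.0235 -0.002 0.0883 0 0 0 0; 0.0297 -0.002 0.0906 0 0 0 0; 0.034 -0.002 0.093 0 0 0 0; 0.0386 -0.002 0.0951 0 0 0 0; 0.0426 -0.002 0.098 0 0 0 0; 0.0466 -0.002 0.101 0 0 0 0; 0.0502 -0.002 0.1045 0 0 0 0; 0.0538 -0.002 0.108 0 0 0 0; 0.0567 -0.002 0.112 0 0 0 0; 0.0597 -0.002 0.116 0 0 0 0; 0.0622 -0.002 0.1203 0 0 0 0; 0.0646 -0.002 0.1247 0 0 0 0; 0.0663 -0.002 0.1295 0 0 0 0; 0.068 -0.002 0.134 0 0 0 0; 0.0685 -0.002 0.137 0 0 0 0; 0.069 -0.002 0.140 0 0 0 0; 0.069 -0.002 0.142 0 0 0 0"}}

```text
t: 4.05
ee_pos: [0.5431, 0.0117, 0.088]
tool_rot: [-0.001, -0.084, 0.996, 0.0]
force: [0.9, -0.9, 1.4]
opening: 0.0
grip_force: 0.4
```

```bash
python3 -c "
from h import *
shifts([[0,60,87],[0,60,84]])"
```

```text
t 4.05 deck mm [ 0.6327 58.9104 87.9783] F [ 0.7819 -1.0504  1.3945] open 0.00020895271966265397
turn [ 0.0263 -0.0694 -0.0406]
[0, 60, 87] [0.0006 0.0011 0.001 ]
[0, 60, 84] [0.0006 0.0011 0.004 ]
```

Nearly shut. Pressing down gently to see the stop.

Call:
{"api": "send_rows", "payload": {"commands": "0 0 0.001 0 0 0 0; 0 0 0.001 0 0 0 0; 0 0 0.001 0 0 0 0"}}

```text
t: 4.35
ee_pos: [0.5434, 0.0117, 0.0875]
tool_rot: [-0.0, -0.084, 0.996, 0.0]
force: [-0.4, 0.6, -0.4]
opening: 0.001
grip_force: 0.0
```

Call:
{"api": "send_rows", "payload": {"commands": "0 0 0.001 0 0 0 0; 0 0 0.002 0 0 0 0; 0 0 0.002 0 0 0 0"}}

```text
t: 4.65
ee_pos: [0.5435, 0.0116, 0.0859]
tool_rot: [0.0, -0.084, 0.996, 0.0]
force: [0.8, -0.4, 0.0]
opening: -0.001
grip_force: 0.0
```

Call:
{"api": "send_rows", "payload": {"commands": "0 0 0.001 0 0 0 0; 0 0 0.002 0 0 0 0; 0 0 0.002 0 0 0 0; 0 0 0.002 0 0 0 0"}}

```text
t: 5.05
ee_pos: [0.5434, 0.0116, 0.0839]
tool_rot: [-0.0, -0.084, 0.996, 0.0]
force: [0.0, -0.2, 0.2]
opening: 0.001
grip_force: 0.1
```

Run:
```python
from h import *
p,d=r.capture('side');cv2.imwrite('pics/s3.png',p[150:330,220:440,::-1].repeat(3,0).repeat(3,1))
np.set_printoptions(suppress=True,precision=1)
for n in('side','scene'):
    if n=='scene':p,d=r.capture(n)
    P=todeck(cloud(n,d))*1000
    for x in range(-45,60,10):
        for ys in((0,40),(80,118)):
            K=P[(P[:,1]>ys[0])&(P[:,1]<ys[1])&(abs(P[:,0]-x)<5)&(P[:,2]<115)]
            if len(K):print(n,x,ys,len(K),np.percentile(K[:,2],[10,50,90]))
```

```text
side -45 (0, 40) 111 [77.8 79.6 82.4]
side -45 (80, 118) 85 [78.1 79.9 82.9]
side -35 (0, 40) 107 [77.5 79.6 81.7]
side -35 (80, 118) 87 [77.7 79.5 81.8]
side -25 (0, 40) 84 [77.4 79.6 81.2]
side -25 (80, 118) 70 [77.7 79.3 80.8]
side -15 (0, 40) 48 [50.3 52.1 79.6]
side -15 (80, 118) 80 [50.6 58.6 72.9]
side -5 (0, 40) 69 [ 50.   53.  114.4]
side 5 (0, 40) 130 [ 51.2 111.  114. ]
side 15 (0, 40) 137 [ 51.4 106.7 110.4]
side 25 (0, 40) 122 [ 52.7 102.1 105.1]
side 25 (80, 118) 2 [ 99.6 100.5 101.5]
side 35 (0, 40) 111 [ 77.8  97.4 100.1]
side 35 (80, 118) 36 [95.5 97.5 99.2]
side 45 (0, 40) 98 [89.8 93.1 95.1]
side 45 (80, 118) 74 [90.7 92.8 95.3]
side 55 (0, 40) 83 [84.3 87.9 91. ]
side 55 (80, 118) 68 [85.4 88.2 90.4]
scene -5 (0, 40) 22 [112.8 113.9 114.6]
scene -5 (80, 118) 22 [112.5 114.  114.9]
scene 5 (0, 40) 85 [109.7 112.  114.2]
scene 5 (80, 118) 87 [109.2 112.3 114.2]
scene 15 (0, 40) 102 [104.6 107.7 110.6]
scene 15 (80, 118) 95 [104.8 107.4 110.3]
scene 25 (0, 40) 103 [ 99.8 102.6 105.5]
scene 25 (80, 118) 99 [100.1 102.6 105.6]
scene 35 (0, 40) 99 [ 94.5  97.7 100.5]
scene 35 (80, 118) 98 [ 95.3  98.  101. ]
scene 45 (0, 40) 109 [89.5 92.9 95.8]
scene 45 (80, 118) 105 [90.1 92.9 95.6]
scene 55 (0, 40) 134 [80.4 86.8 90.5]
scene 55 (80, 118) 118 [83.3 87.3 90.5]
```

View pics/s3.png

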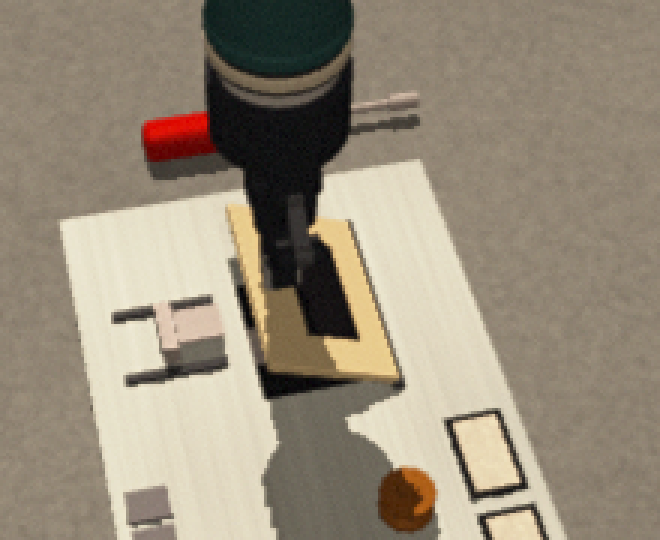

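The crop shows the door at about 0.46 rad (edge at crop (228,205)–(268,375)). The fingertips have gone into the dark window near (290,280), which is evidently an opening. I'll ease back, withdraw straight up and press on the front rim instead.

Call:
{"api": "send_rows", "payload": {"commands": "-0.002 0 0 0 0 0 0; -0.003 0 -0.01 0 0 0 0; -0.003 0 -0.025 0 0 0 0; -0.003 0 -0.04 0 0 0 0; -0.003 0 -0.06 0 0 0 0; -0.003 0 -0.08 0 0 0 0; -0.003 0 -0.1 0 0 0 0; -0.06 0 -0.13 0 0 0 0; -0.06 0 -0.13 0 0 0 0; -0.06 0 -0.13 0 0 0 0"}}

```text
t: 6.15
ee_pos: [0.6048, 0.0219, 0.2169]
tool_rot: [0.002, -0.084, 0.996, -0.0]
force: [0.6, -0.3, 0.3]
opening: 0.001
grip_force: 0.0
```

Run:
```python
from h import *
np.set_printoptions(suppress=True,precision=1)
shifts([])
np.set_printoptions(suppress=True,precision=0,linewidth=160)
for n in('scene','side'):
    p,d=r.capture(n);P=todeck(cloud(n,d))*1000
    cv2.imwrite(f'pics/{n}4.png',p[:,:,::-1])
    for x in range(-40,65,5):
        print(n,x,[round(float(np.median(K[:,2]))) if len(K) else 0 for y in range(0,125,10) for K in [P[(abs(P[:,1]-y)<5)&(abs(P[:,0]-x)<2.5)&(P[:,2]<150)]]])
a=cv2.imread('pics/scene4.png')[180:290,250:370];b=cv2.imread('pics/side4.png')[190:300,230:370]
cv2.imwrite('pics/c4.png',np.hstack([a.repeat(3,0).repeat(3,1),b.repeat(3,0).repeat(3,1)]))
```

```text
t 6.15 deck mm [ 63.175   58.5817 216.8718] F [ 0.5744 -0.3985  0.3482] open 0.0012004575080665767
turn [-0.0534  0.2795 -0.0122]
scene -40 [0, 0, 0, 0, 0, 0, 0, 0, 0, 0, 0, 0, 78]
scene -35 [0, 0, 0, 0, 0, 0, 0, 0, 0, 0, 0, 0, 78]
scene -30 [0, 0, 0, 0, 0, 0, 0, 0, 0, 0, 0, 0, 79]
scene -25 [0, 0, 0, 0, 0, 0, 0, 0, 0, 0, 0, 0, 78]
scene -20 [120, 122, 0, 0, 122, 122, 120, 0, 121, 0, 121, 0, 99]
scene -15 [121, 122, 121, 121, 121, 121, 122, 121, 121, 121, 121, 122, 120]
scene -10 [118, 119, 119, 118, 120, 119, 120, 119, 119, 118, 120, 120, 120]
scene -5 [116, 117, 117, 117, 117, 117, 117, 117, 117, 116, 117, 117, 117]
scene 0 [115, 115, 114, 115, 114, 115, 114, 114, 114, 114, 115, 115, 115]
scene 5 [112, 112, 111, 113, 113, 112, 112, 112, 112, 112, 112, 113, 111]
scene 10 [110, 110, 110, 110, 110, 110, 109, 111, 110, 110, 109, 110, 109]
scene 15 [108, 108, 107, 108, 108, 108, 107, 107, 108, 107, 107, 107, 107]
scene 20 [103, 104, 105, 105, 106, 105, 106, 105, 106, 105, 106, 105, 104]
scene 25 [102, 103, 102, 102, 105, 102, 104, 103, 103, 103, 103, 102, 102]
scene 30 [100, 100, 100, 1
[... 1130 characters left out ...]
11, 111, 110, 110, 110, 110, 110, 110, 109]
side 15 [102, 107, 107, 80, 108, 109, 107, 108, 109, 108, 108, 108, 108]
side 20 [99, 104, 105, 105, 106, 106, 106, 106, 106, 105, 105, 105, 104]
side 25 [98, 103, 102, 102, 103, 103, 103, 103, 103, 104, 102, 103, 102]
side 30 [96, 101, 99, 100, 100, 101, 101, 100, 100, 101, 101, 100, 101]
side 35 [94, 98, 97, 98, 99, 98, 99, 98, 99, 98, 98, 98, 98]
side 40 [93, 95, 95, 96, 96, 95, 95, 96, 96, 95, 96, 95, 95]
side 45 [88, 93, 92, 93, 93, 93, 93, 93, 93, 93, 93, 93, 93]
side 50 [90, 89, 89, 91, 92, 90, 90, 91, 91, 91, 91, 91, 90]
side 55 [86, 89, 89, 88, 88, 88, 88, 88, 88, 89, 88, 88, 87]
side 60 [84, 83, 83, 84, 83, 83, 83, 85, 85, 82, 83, 83, 83]
```

View pics/c4.png

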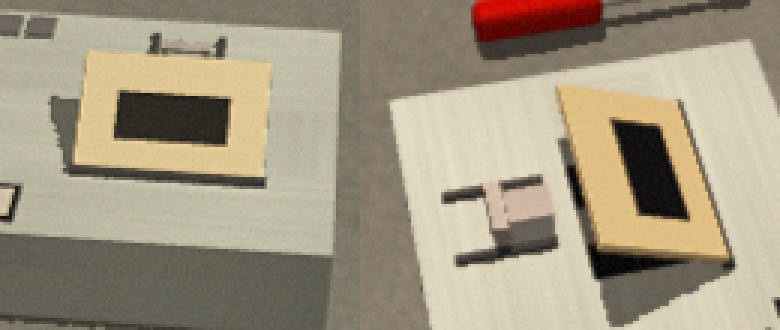

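The window reads solid in depth, and the door stands at about 0.46 rad. I'll check where the fingertips really were in the earlier picture.

Run:
```python
from h import *
cp=r.camera_params('side');f=240/np.tan(np.radians(cp['fovy'])/2)
for p in ([.6,58.6,84],[.6,58.6,114],[0.6,58.6,157]):
    c=q(cp['orientation']).inv().apply(fromdeck(np.array(p)/1000)-cp['xyz']);u=cp['cx']+f*c[0]/-c[2];v=cp['cy']-f*c[1]/-c[2]
    print(p,u,v,'crop',(u-220)*3,(v-150)*3)
P=todeck(cloud('side',r.capture('side')[1]))*1000
p,d=r.capture('wrist');cv2.imwrite('pics/w.png',p[:,:,::-1])
K=P[(P[:,2]>165)&(abs(P[:,0]-63)<60)&(abs(P[:,1]-58)<60)];
for z in range(165,260,10):
    S=K[abs(K[:,2]-z)<5]
    if len(S):print(z,len(S),S.min(0).round(),S.max(0).round())
```

```text
[0.6, 58.6, 84] 313.41627373540854 255.06253583843986 crop 280.2488212062256 315.18760751531954
[0.6, 58.6, 114] 313.34142936800896 244.76515309515406 crop 280.0242881040269 284.2954592854622
[0.6, 58.6, 157] 313.2273521886672 229.0699656178639 crop 279.6820565660017 237.20989685359166
255 37 [ 48.  46. 251.] [ 71.  65. 260.]
```

View pics/w.png

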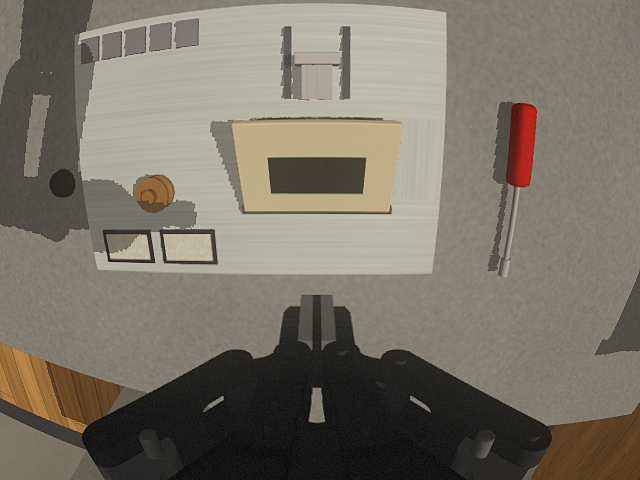

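The wrist view shows the door rim at (232–402, 122–213), the window at (268–366, 157–193), the catch at (317,65) untouched, and the pulley and foot in place. The tips did pass into the window, so I'll push on the front rim (ρ≈70–80) this time.

Run:
```python
from h import *
shifts([[-4,60,150],[-4,60,124],[-6,60,116],[-9,60,108],[-12,60,100],[-14,60,94],[-15,60,89],[-15,60,87]])
```

```text
t 6.35 deck mm [ 60.1099  58.8143 214.035 ] F [-0.3581 -0.756  -0.282 ] open 0.0020513116308031446
turn [ 0.009  -0.0427 -0.0465]
[-4, 60, 150] [0.0641 0.0011 0.0641]
[-4, 60, 124] [0.064  0.0011 0.0901]
[-6, 60, 116] [0.066  0.0011 0.0981]
[-9, 60, 108] [0.069  0.0011 0.1061]
[-12, 60, 100] [0.072  0.0011 0.1141]
[-14, 60, 94] [0.074  0.0011 0.1201]
[-15, 60, 89] [0.075  0.0011 0.1251]
[-15, 60, 87] [0.075  0.0011 0.1271]
```

Call:
{"api": "send_rows", "payload": {"commands": "0.04 0.001 0.03 0 0 0 0; 0.064 0.001 0.064 0 0 0 0; 0.064 0.001 0.08 0 0 0 0; 0.064 0.001 0.087 0 0 0 0; 0.064 0.001 0.09 0 0 0 0; 0.065 0.001 0.094 0 0 0 0; 0.066 0.001 0.098 0 0 0 0; 0.068 0.001 0.102 0 0 0 0; 0.069 0.001 0.106 0 0 0 0; 0.07 0.001 0.11 0 0 0 0; 0.072 0.001 0.114 0 0 0 0; 0.073 0.001 0.117 0 0 0 0; 0.074 0.001 0.12 0 0 0 0; 0.0745 0.001 0.122 0 0 0 0; 0.075 0.001 0.1235 0 0 0 0; 0.075 0.001 0.125 0 0 0 0; 0.075 0.001 0.125 0 0 0 0; 0.075 0.001 0.125 0 0 0 0"}}

```text
t: 8.15
ee_pos: [0.5286, 0.0101, 0.0891]
tool_rot: [0.0, -0.084, 0.996, 0.0]
force: [0.1, -0.3, -0.3]
opening: 0.004
grip_force: 0.0
```

Call:
{"api": "send_rows", "payload": {"commands": "0 0 0.001 0 0 0 0; 0 0 0.002 0 0 0 0; 0 0 0.002 0 0 0 0; 0 0 0.002 0 0 0 0"}}

```text
t: 8.55
ee_pos: [0.5285, 0.0101, 0.087]
tool_rot: [0.0, -0.084, 0.996, 0.0]
force: [-0.1, -0.9, 0.6]
opening: 0.0
grip_force: 0.3
```

Run:
```python
from h import *
shifts([])
for n in('scene','side'):
    p,d=r.capture(n);P=todeck(cloud(n,d))*1000
    for x in range(-35,65,8):
        print(n,x,[round(float(np.median(K[:,2]))) if len(K) else 0 for y in range(0,125,10) for K in [P[(abs(P[:,1]-y)<5)&(abs(P[:,0]-x)<3)&(P[:,2]<150)]]])
```

```text
t 8.55 deck mm [-14.0066  59.8201  87.0248] F [-0.254  -0.8982  0.5524] open 0.0002815484222381224
turn [ 0.0035  0.009  -0.0394]
scene -35 [0, 0, 0, 0, 0, 0, 0, 0, 0, 0, 0, 0, 79]
scene -27 [0, 0, 0, 0, 0, 0, 0, 0, 0, 0, 0, 0, 80]
scene -19 [120, 120, 119, 120, 119, 120, 0, 120, 120, 120, 120, 121, 119]
scene -11 [117, 118, 118, 118, 118, 120, 116, 128, 118, 119, 118, 118, 117]
scene -3 [115, 114, 114, 114, 114, 115, 133, 130, 115, 113, 114, 114, 114]
scene 5 [112, 111, 109, 111, 110, 111, 111, 110, 110, 111, 111, 110, 110]
scene 13 [107, 107, 107, 107, 106, 107, 107, 108, 108, 108, 107, 107, 106]
scene 21 [102, 103, 103, 103, 104, 103, 104, 104, 105, 103, 104, 103, 102]
scene 29 [99, 100, 100, 99, 101, 100, 100, 100, 100, 100, 100, 99, 99]
scene 37 [95, 95, 96, 95, 97, 97, 96, 96, 97, 96, 96, 95, 95]
scene 45 [92, 92, 93, 92, 93, 92, 93, 93, 93, 92, 92, 92, 93]
scene 53 [88, 88, 88, 88, 89, 90, 89, 89, 88, 89, 89, 88, 89]
scene 61 [80, 82, 81, 80, 82, 82, 84, 83, 82, 82, 84, 83, 82]
side -35 [80, 80, 79, 80, 80, 80, 81, 80, 79, 80, 80, 79, 79]
side -27 [80, 79, 79, 79, 80, 81, 81, 81, 80, 79, 79, 80, 80]
side -19 [117, 120, 120, 120, 120, 121, 64, 62, 59, 63, 53, 59, 79]
side -11 [114, 119, 117, 85, 115, 129, 117, 0, 50, 0, 52, 51, 0]
side -3 [110, 114, 114, 54, 114, 115, 115, 0, 0, 0, 0, 0, 0]
side 5 [104, 111, 110, 110, 110, 111, 111, 111, 111, 0, 0, 0, 0]
side 13 [102, 108, 107, 106, 107, 108, 107, 108, 107, 0, 107, 107, 0]
side 21 [99, 103, 104, 103, 104, 104, 104, 104, 104, 105, 103, 104, 103]
side 29 [93, 99, 100, 100, 101, 101, 101, 101, 101, 101, 100, 100, 100]
side 37 [92, 97, 96, 97, 97, 97, 97, 96, 96, 97, 96, 97, 97]
side 45 [89, 93, 92, 92, 93, 92, 93, 93, 93, 93, 93, 93, 94]
side 53 [86, 89, 89, 89, 90, 89, 89, 89, 90, 89, 90, 89, 89]
side 61 [80, 80, 81, 81, 81, 81, 82, 82, 83, 82, 81, 83, 81]
```

The door has not moved further, yet the reported TCP lies some 30 mm below its surface with no force. The real tips seem to sit higher than the reported TCP, so I'll check the tip height in the depth clouds.

Run:
```python
from h import *
np.set_printoptions(suppress=True,precision=3)
P=cloud('scene',np.load('scene.npy'))
K=P[(np.hypot(P[:,0]-.2,P[:,1]-.512)<.09)&(P[:,2]>.05)];print('start, TCP z .195, open: lowest',np.sort(K[:,2])[:12],K[np.argsort(K[:,2])[:3]])
s=r.read_state();print(s['ee_pos'],s['joints'],s['force'],s['effort'])
for n in('scene','side'):
    Q=todeck(cloud(n,r.capture(n)[1]))*1000
    for z in range(116,180,6):
        S=Q[(abs(Q[:,2]-z)<3)&(abs(Q[:,0]+14)<30)&(abs(Q[:,1]-60)<40)]
        if len(S):print(n,z,len(S),np.percentile(S,[3,97],axis=0).round().tolist())
```

```text
start, TCP z .195, open: lowest [0.242 0.242 0.243 0.244 0.244 0.245 0.245 0.245 0.245 0.245 0.245 0.246] [[0.221 0.558 0.242]
 [0.189 0.469 0.242]
 [0.226 0.553 0.243]]
[0.529 0.01  0.087] [-0.088  0.087  1.589  0.     1.465 -1.827] [-0.61   0.301 -0.18 ] [  0.061 -33.575 -29.931   0.053  -0.128   0.   ]
scene 116 227 [[-16.0, 23.0, 113.0], [1.0, 97.0, 119.0]]
scene 122 74 [[-18.0, 24.0, 119.0], [-3.0, 98.0, 124.0]]
scene 128 23 [[-8.0, 51.0, 126.0], [-1.0, 72.0, 131.0]]
scene 134 32 [[-9.0, 49.0, 131.0], [-1.0, 75.0, 137.0]]
scene 140 33 [[-9.0, 49.0, 137.0], [-2.0, 75.0, 143.0]]
scene 146 35 [[-8.0, 49.0, 143.0], [-0.0, 75.0, 149.0]]
scene 152 39 [[-9.0, 49.0, 149.0], [-1.0, 75.0, 155.0]]
scene 158 36 [[-19.0, 54.0, 155.0], [-2.0, 75.0, 161.0]]
scene 164 42 [[-17.0, 37.0, 161.0], [0.0, 84.0, 167.0]]
scene 170 92 [[-24.0, 32.0, 167.0], [1.0, 92.0, 173.0]]
scene 176 141 [[-24.0, 28.0, 173.0], [1.0, 96.0, 179.0]]
side 116 148 [[-22.0, 21.0, 113.0], [2.0, 63.0, 119.0]]
side 122 72 [[-21.0, 21.0, 119.0], [-12.0, 55.0, 123.0]]
side 128 14 [[-26.0, 49.0, 126.0], [-4.0, 61.0, 130.0]]
side 134 31 [[-26.0, 46.0, 131.0], [-4.0, 62.0, 137.0]]
side 140 23 [[-26.0, 45.0, 137.0], [-8.0, 61.0, 142.0]]
side 146 17 [[-26.0, 45.0, 143.0], [-9.0, 60.0, 149.0]]
side 152 3 [[-26.0, 54.0, 151.0], [-25.0, 59.0, 155.0]]
side 158 1 [[-26.0, 66.0, 159.0], [-26.0, 66.0, 159.0]]
side 164 3 [[-29.0, 46.0, 166.0], [-27.0, 53.0, 167.0]]
side 170 14 [[-29.0, 31.0, 168.0], [-16.0, 55.0, 173.0]]
side 176 21 [[-28.0, 27.0, 173.0], [-16.0, 52.0, 179.0]]
```

The tips really sit about 34 mm behind the reported TCP: at the start they showed at 0.242 against an expected 0.208, and now they touch the rim at about 0.121. The lateral position agrees. I'll correct for that and go on pressing straight down, with the shut face expected at reported z ≈ 0.054.

Call:
{"api": "send_rows", "payload": {"commands": "0 0 0.005 0 0 0 0; 0 0 0.009 0 0 0 0; 0 0 0.013 0 0 0 0; 0 0 0.017 0 0 0 0; 0 0 0.02 0 0 0 0; 0 0 0.023 0 0 0 0; 0 0 0.025 0 0 0 0; 0 0 0.027 0 0 0 0; 0 0 0.028 0 0 0 0; 0 0 0.028 0 0 0 0"}}

```text
t: 9.75
ee_pos: [0.5285, 0.0101, 0.0589]
tool_rot: [0.0, -0.084, 0.996, 0.0]
force: [0.1, 1.2, 0.1]
opening: -0.001
grip_force: 0.0
```

Call:
{"api": "send_rows", "payload": {"commands": "0 0 0.001 0 0 0 0; 0 0 0.002 0 0 0 0; 0 0 0.003 0 0 0 0; 0 0 0.003 0 0 0 0"}}

```text
t: 10.15
ee_pos: [0.5285, 0.0101, 0.0559]
tool_rot: [-0.0, -0.084, 0.996, 0.0]
force: [0.2, -1.0, -0.0]
opening: -0.002
grip_force: 0.0
```

Call:
{"api": "send_rows", "payload": {"commands": "0 0 0.001 0 0 0 0; 0 0 0.002 0 0 0 0; 0 0 0.002 0 0 0 0"}}

```text
t: 10.45
ee_pos: [0.5285, 0.0101, 0.0538]
tool_rot: [-0.0, -0.084, 0.996, 0.0]
force: [-0.3, -0.2, 0.4]
opening: -0.002
grip_force: 0.0
```

Call:
{"api": "send_rows", "payload": {"commands": "0 0 0.001 0 0 0 0; 0 0 0.0015 0 0 0 0; 0 0 0.0015 0 0 0 0"}}

```text
t: 10.75
ee_pos: [0.5285, 0.0101, 0.0527]
tool_rot: [0.0, -0.084, 0.996, 0.0]
force: [-0.1, -0.4, 0.6]
opening: -0.002
grip_force: 1.0
```

Run:
```python
from h import *
shifts([])
for n in('scene','side'):
    p,d=r.capture(n);P=todeck(cloud(n,d))*1000
    for x in (-19,-11,-3,13,29,45):
        K=P[((abs(P[:,1]-15)<12)|(abs(P[:,1]-105)<12))&(abs(P[:,0]-x)<3)&(P[:,2]<130)&(P[:,2]>70)]
        if len(K):print(n,x,np.median(K[:,2]))
```

```text
t 10.75 deck mm [-14.0358  59.8102  52.703 ] F [-0.2042 -0.3346  0.5669] open -0.0018957646699030433
turn [ 0.0008  0.0061 -0.0384]
scene -19 86.87444429017954
scene -11 86.60778676137826
scene -3 86.59257702681478
scene 13 87.45465004030933
scene 29 86.96019746805672
scene 45 87.02252171479164
side -19 87.8394462015405
side -11 87.19721834151784
side -3 87.24395097258059
side 13 87.88548762695902
side 29 87.63658532000923
side 45 87.4397431858419
```

Call:
{"api": "send_rows", "payload": {"commands": "0 0 0.001 0 0 0 0; 0 0 0.002 0 0 0 0; 0 0 0.002 0 0 0 0"}}

```text
t: 11.15
ee_pos: [0.5286, 0.0101, 0.0525]
tool_rot: [0.0, -0.084, 0.996, -0.0]
force: [-4.4, -0.3, 11.1]
opening: -0.001
grip_force: 5.0
```

Call:
{"api": "send_rows", "payload": {"commands": "0 0 0.001 0 0 0 0; 0 0 0.001 0 0 0 0"}}

```text
t: 11.35
ee_pos: [0.5286, 0.0101, 0.0524]
tool_rot: [0.0, -0.084, 0.996, -0.0]
force: [-6.6, -0.2, 13.3]
opening: -0.002
grip_force: 6.8
```

The door is firmly on its stop at 11–13 N, and that contact fixes the tip bias at 35.5 mm. Next I'll lift, move in front of the catch and lower.

Call:
{"api": "send_rows", "payload": {"commands": "0 0 -0.01 0 0 0 0; 0 0 -0.035 0 0 0 0; 0 0 -0.05 0 0 0 0; 0.04 0 -0.05 0 0 0 0; 0.081 0 -0.05 0 0 0 0; 0.081 0 -0.05 0 0 0 0; 0.081 0 -0.05 0 0 0 0"}}

```text
t: 12.05
ee_pos: [0.4485, -0.0035, 0.0997]
tool_rot: [0.001, -0.084, 0.996, -0.0]
force: [-0.8, 0.4, 0.1]
opening: 0.001
grip_force: 0.0
```

Run:
```python
from h import *
np.set_printoptions(suppress=True,precision=1)
shifts([[-95,60,51.5],[-86,60,51.5],[-63,60,51.5]])
p,d=r.capture('side');P=todeck(cloud('side',d))*1000
T=P[(P[:,2]>128)&(P[:,2]<160)&(abs(P[:,0]+95)<30)&(abs(P[:,1]-60)<30)];print('tip',T.min(0),T.max(0))
K=P[(P[:,2]>90)&(P[:,2]<100)&(abs(P[:,0]+60)<25)&(abs(P[:,1]-60)<30)]
if len(K):print('catch',np.percentile(K,[3,97],axis=0))
D=P[(abs(P[:,0]-10)<30)&(abs(P[:,1]-60)<50)&(P[:,2]<110)];print('door',np.percentile(D[:,2],[5,50,95]),[np.median(D[abs(D[:,0]-x)<5,2]).round(1) for x in(-15,0,15,30)])
t=P[(abs(P[:,2]-79.7)<3)&(abs(P[:,0])<130)&(abs(P[:,1])<190)];print(cv2.minAreaRect(t[:,:2].astype(np.float32)))
cv2.imwrite('pics/s5.png',p[150:330,220:440,::-1].repeat(3,0).repeat(3,1))
```

```text
t 12.05 deck mm [-95.1753  59.831   99.6852] F [-0.7225  0.5426  0.1163] open 0.0013578618139215915
turn [-0.0118  0.0828 -0.0688]
[-95, 60, 51.5] [-0.0001  0.0002  0.0482]
[-86, 60, 51.5] [-0.0091  0.0002  0.0482]
[-63, 60, 51.5] [-0.0321  0.0002  0.0482]
tip [-106.8984   44.6872  134.7531] [-85.5109  55.7498 159.9495]
catch [[-74.0402  41.7086  90.3762]
 [-38.3664  73.3642  97.0391]]
door [85.4745 87.6622 89.8688] [np.float64(87.5), np.float64(87.7), np.float64(87.7), np.float64(87.9)]
((-0.1124267578125, -0.2219390869140625), (343.717529296875, 240.60836791992188), 89.98471069335938)
```

View pics/s5.png

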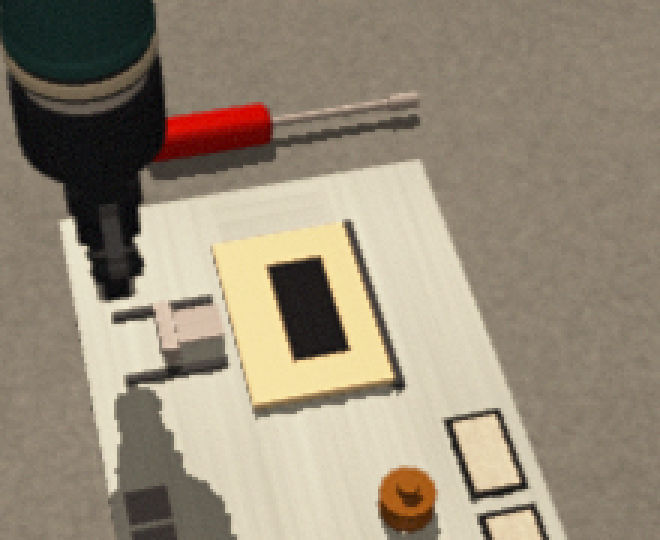

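The door now lies flat at 87.6 mm across its whole face, the deck hasn't moved, and the tips are in front of the catch with 10 mm clear. I'll lower and push.

Call:
{"api": "send_rows", "payload": {"commands": "0 0 0.02 0 0 0 0; 0 0 0.038 0 0 0 0; 0 0 0.046 0 0 0 0; 0 0 0.048 0 0 0 0; 0 0 0.048 0 0 0 0; -0.006 0 0.048 0 0 0 0; -0.01 0 0.048 0 0 0 0; -0.013 0 0.048 0 0 0 0; -0.016 0 0.048 0 0 0 0; -0.019 0 0.048 0 0 0 0; -0.022 0 0.048 0 0 0 0; -0.025 0 0.048 0 0 0 0; -0.027 0 0.048 0 0 0 0; -0.029 0 0.048 0 0 0 0; -0.03 0 0.048 0 0 0 0; -0.03 0 0.048 0 0 0 0"}}

```text
t: 13.7
ee_pos: [0.4785, 0.0016, 0.0515]
tool_rot: [0.0, -0.084, 0.996, 0.0]
force: [-0.8, -0.9, 0.8]
opening: -0.001
grip_force: 0.3
```

Call:
{"api": "send_rows", "payload": {"commands": "-0.001 0 0 0 0 0 0; -0.001 0 0 0 0 0 0"}}

```text
t: 13.9
ee_pos: [0.4792, 0.0018, 0.0515]
tool_rot: [0.0, -0.084, 0.996, 0.0]
force: [-0.6, -1.0, -0.2]
opening: -0.001
grip_force: 0.5
```

Call:
{"api": "send_rows", "payload": {"commands": "-0.001 0 0 0 0 0 0; -0.001 0 0 0 0 0 0"}}

```text
t: 14.1
ee_pos: [0.4802, 0.0019, 0.0515]
tool_rot: [-0.0, -0.084, 0.996, 0.0]
force: [-1.1, -0.7, 0.3]
opening: -0.001
grip_force: 0.6
```

```bash
python3 -c "
from h import *
shifts([])"
```

```text
t 14.1 deck mm [-63.0304  59.8862  51.4556] F [-1.2008 -0.5007  0.348 ] open -0.0014909850163393225
turn [ 0.0068 -0.0006 -0.0374]
```

Not at the stop yet. I'll push on 1 mm at a time until the force rises.

Call:
{"api": "send_rows", "payload": {"commands": "-0.001 0 0 0 0 0 0; -0.001 0 0 0 0 0 0; -0.001 0 0 0 0 0 0"}}

```text
t: 14.4
ee_pos: [0.4807, 0.002, 0.0514]
tool_rot: [-0.0, -0.084, 0.996, 0.0]
force: [-3.9, -1.3, 1.8]
opening: 0.002
grip_force: 1.7
```

Call:
{"api": "send_rows", "payload": {"commands": "-0.001 0 0 0 0 0 0; -0.001 0 0 0 0 0 0; -0.001 0 0 0 0 0 0"}}

```text
t: 14.7
ee_pos: [0.4807, 0.002, 0.0514]
tool_rot: [-0.002, -0.084, 0.996, -0.0]
force: [-6.1, -1.9, 4.4]
opening: 0.0
grip_force: 3.3
```

It's against the stop: no motion as the force rises to 6 N. Backing off and lifting clear, then checking.

Call:
{"api": "send_rows", "payload": {"commands": "0.004 0 0 0 0 0 0; 0.012 0 0 0 0 0 0; 0.014 0 -0.02 0 0 0 0; 0.014 0 -0.06 0 0 0 0; 0.014 0 -0.1 0 0 0 0; 0.06 0 -0.15 0 0 0 0; 0.08 0 -0.18 0 0 0 0; 0.08 0 -0.18 0 0 0 0; 0.08 0 -0.18 0 0 0 0"}}

```text
t: 15.6
ee_pos: [0.404, -0.0113, 0.2334]
tool_rot: [0.003, -0.084, 0.996, -0.001]
force: [-0.1, -0.1, -0.5]
opening: -0.001
grip_force: 0.0
```

Run:
```python
from h import *
np.set_printoptions(suppress=True,precision=1)
shifts([])
p,d=r.capture('side');P=todeck(cloud('side',d))*1000
K=P[(P[:,2]>91)&(P[:,2]<100)&(abs(P[:,0]+45)<45)&(abs(P[:,1]-60)<30)];print('catch',np.percentile(K,[3,97],axis=0))
D=P[(abs(P[:,1]-60)<50)&(P[:,2]<110)];print('door',[np.median(D[abs(D[:,0]-x)<5,2]).round(1) for x in(-15,0,15,30,45)])
t=P[(abs(P[:,2]-79.7)<3)&(abs(P[:,0])<130)&(abs(P[:,1])<190)];print(cv2.minAreaRect(t[:,:2].astype(np.float32)))
cv2.imwrite('pics/s6.png',p[150:400,220:440,::-1].repeat(2,0).repeat(2,1))
```

```text
t 15.6 deck mm [-140.4057   59.6521  233.3742] F [-0.1636 -0.0778 -0.5209] open -0.0007157328655998108
turn [-0.0869  0.3334 -0.0599]
catch [[-52.0397  41.8753  91.104 ]
 [-15.977   73.9363  97.2831]]
door [np.float64(87.9), np.float64(87.7), np.float64(88.0), np.float64(87.8), np.float64(87.7)]
((-0.11345672607421875, -0.0171661376953125), (240.5473175048828, 343.8826599121094), 0.0015229064738377929)
```

View pics/s6.png

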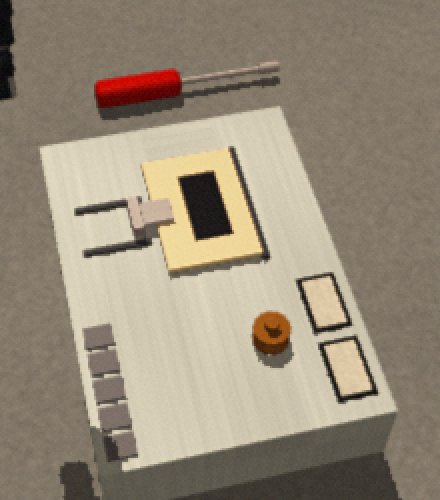

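The door is flat. The catch front is at -52 (home) with its tongue reaching -16 over the door, around crop (152,212). The deck and pulley are in place, the nut driver looks unmoved, and the arm is clear.

```bash
python3 -c "
from station import r
print(r.close_job())"
```

```text
the job is handed in; nothing more can be done
None
```

The door is fully shut and the catch was then pushed home, its tongue about 15 mm over the door; the deck did not move, I saw no loose part shift (the foot was not rechecked at the end), and the arm finished clear after about 16 s.

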